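# Hang a support ring on the bare branch of the clamp tree

## Task

Turn the clamp tree until its bare branch stands over the aluminium tab of its foot, then put the loose support ring's block on the bare peg with the ring pointing outward, away from the mast. Push it down, white sleeve and all, until the block is fully home on the cup's rim, and press it there for half a second with a firm but gentle push of about 12 to 18 N, never more than 25 N; then let go, with the branch still over the tab and all other things on the bench left where they are.

Things in the scene. Friction and masses are not known exactly. Their poses are not given: they have to be found in the camera images.
- tree_foot: fixed grey painted foot of the tree, disc 160 mm across, 16 mm high, with a flat aluminium tab 22 mm wide sticking out from under it to 120 mm from the centre. Origin: centre of the underside, on the tree's vertical turning axis. Its -x axis points along the tab; the tab looks roughly towards the robot.
- tab (a point): point on top of the index tab, 100 mm out from the turning axis and 8 mm above the table: the bare branch must come to stand above this point (same x and y)
- tree: turning mast, cap 152 mm high, with 4 level branches at right angles, 110 mm up. Turns either way, full circle, about the vertical through its origin (foot's underside centre); stays where left (2 to 3 N at a branch end turns it). 3 branches carry stored blocks with rings or prongs, fast on it, pegs to 190 mm high, rings to 176 mm from the axis; the 4th is bare. Its -x axis points along the bare branch.
- seat (a point): point on the bare peg's axis, 100 mm from the tree's axis, 125 mm above the table. Round this peg a grey cup, 32 mm across and 24 mm high, is clamped fast at a height that differs each time: its rim lies 0 to 14 mm above this point and is not measured. It sits on a stiff spring washer: once the block bears on the rim the force rises by about 8 N for each mm.
- peg_top (a point): top of the bare round steel peg, 65 mm above the seat point; 12 mm thick, the last 12 mm tapering to 5 mm. It may be pinched and led round. A white sleeve, 22 mm across, captive on the peg, stands 5 to 12 mm out of the cup, different each time. Friction of about 6 N holds it up, more than the ring holder's weight; pushed down by the block it sinks wholly into the cup.
- ring_holder: plain metal support ring, about 170 g, lying flat: aluminium block 32 x 32 x 34 mm (high) with an upright 15 mm through bore in its middle, a steel ring (24 mm mean radius, 7 mm rod) on its -x side, low down, to 76 mm from the bore, and a thumbscrew on its +x side to 31 mm. Grip its bare +y and -y faces, 32 mm apart. Origin: underside centre, on the bore's axis; z up.
- ring_mid (a point): centre of the ring of the ring holder, 48 mm from the bore's axis along -x, 8 mm above its underside
- prong_clamp: two-prong clamp: an aluminium block like the ring holder's with two straight prongs instead of a ring (bystander). Origin: underside centre.
- boss_head: plain boss head: an aluminium block 32 x 32 x 34 mm with a thumbscrew at each side and no ring, no bore (bystander). Origin: underside centre.
- beaker: glass beaker, 68 mm across, 85 mm high (bystander). Origin: underside centre.
- amber_bottle: amber bottle, 70 mm across, 150 mm high (bystander). Origin: underside centre.
- dish: white porcelain dish, 90 mm across, 35 mm high (bystander). Origin: underside centre.
- white_jar: white jar, 64 mm across, 85 mm high (bystander). Origin: underside centre.
- screwdriver: screwdriver lying flat, 190 mm long (bystander). Lies along its x axis.
Mind the look-alikes: they are no part of the job. Leave any green or turquoise look-alike of the ring_holder alone.

How it is judged:
By the outcome, as a careful person would: the job done as asked, in the order asked, and still so for the second after the job is handed in, with the robot touching nothing.
It also fails if it takes over 72 s, if anything falls off the work surface, if the arm or the gripper's body presses on something with over 40 N, if the wrist force passes 120 N, or if a joint passes its speed limit or range.

## Robot

A 6-joint arm with a two-finger parallel gripper is mounted at the origin on the work surface. World frame = base frame: x ahead of the robot, y to its left, z up, the work surface at z = 0. Lengths are in m, angles in rad, forces in N, time in s.
With the tool pointing down it reaches from about 0.375 to 0.975 m from the base axis. Payload 3.8 kg.
Tool frame: the origin (TCP) lies midway between the tips of the shut fingers; the grasp point (between the pads) lies 19 mm behind it; z points along the fingers, y is the line along which they close (so a half turn about z gives the same grasp; the last joint's range is limited). The gripper opens to 85 mm and grips with 20 to 120 N. Pads are 22 mm wide; open, the fingers measure 114 mm over their backs; the gripper's body (76 mm by 85 mm) begins 54 mm behind the grasp point. The pads swing forward as they close: fully open they stand 13 mm farther back than shut.
Start: joints at [-1.152, 0.264, 1.604, -0, 1.274, -0.037], TCP at [0.297, -0.606, 0.231] pointing down, gripper open.
Joint ranges: [-2.63, 2.63], [-0.94, 2.18], [0.31, 2.57], [-1.31, 4.45], [0, 2.66], [-2.55, 2.55]. Speed limits (rad/s): [2.57, 2.57, 3.14, 3.14, 3.14, 3.14].

## Interface

Orientations are given as a unit quaternion [x, y, z, w].
In Python, from cell import monitor, vision, job_done gives the robot as it stands.
- The arm moves only by the tool step_arm, never from a script. Its argument "commands" is a list of rows, each a list of 7 numbers: the closure, from 0 (fully open) to 1 (shut), then the shift along the world's x, y, z in units of 0.2 m (1.0 is 0.2 m), then the turn, a rotation vector about the world's x, y, z in units of pi rad (1.0 is pi rad). A call has 1 to 5 rows; each row is the pose to reach, as a shift and turn from the pose commanded when the call began, turning the shorter way round; what a row does not reach only later rows make up. A row lasts 1/10 s, in which the tool goes at most 50 mm and 8.59 degrees, less where a joint would pass 70% of its speed; a pose out of reach is approached as far as the arm can. A call with a number of a shift or a turn outside -1 to 1 is refused whole. A call with a gripper value outside its range is refused whole. The fingers move at their own pace and stop on an object; "grip_force" is the grip in N (left out, the last holds). Time passes only in rows, so rows that repeat a pose let the fingers close. It gives the time, the measured TCP pose, the force, the opening and the grip force at its end, in the units of the state.
- monitor.get_obs(): the state, without advancing time (a new reading comes with each control period).
- vision.camera(name): name is "side" or "top" or "wrist"; returns the picture (480x640x3 uint8, blue, green, red); there is no depth.
- vision.camera_params(name): a dict with "camera_matrix" (3x3 intrinsics, pixels), "camera_from_world" (4x4, takes a point from world to camera coordinates); the wrist camera has in their place "tool_from_camera" (4x4, takes a point from camera to tool coordinates, whose origin is the TCP and whose axes are the flange's). Camera axes: x right, y down, z forward; pixel columns grow to the right and rows downward; lengths in m; the calibration is good to about 2 mm. A picture is of the moment at which its call begins: read the wrist's pose just before it. camera_params takes no time and is no camera call.
- job_done(): hands the job in; it is judged then, once.
Trained networks look in the newest picture that a camera, given by its name, has taken for a name from the list of things; names that differ only in an ending like _2 or _b are one class to them, and where a whole thing is asked for, a point or a joint stands for the part that bears it (a point fixed in the world has none). Each returns a list of dicts, best first, with "conf" (0 to 1); they miss things now and then, are a little off and sometimes report something else, mostly with a low value. They report only what shows in the picture. A call takes as long as a camera call. They do not tell look-alikes from the thing itself.
- vision.search_frame(camera, target): "rect" ([centre column, centre row, width, height] in pixels, round what is visible of it).
- vision.trace(camera, target): "pixels" (480x640 bool, what is visible of it) and "rect" ([centre column, centre row, width, height] in pixels, round what is visible of it).
The state is a dict: "clock": time; "joint_positions": joint angles; "joint_vel": joint speeds; "effort": joint torques, N m; "tcp_pos": TCP position; "tcp_rot": TCP orientation; "ft_force": force on the tool from outside, world axes, zero at the start; "ft_torque": the same for the moment, N m; "gripper_width": finger opening in m; "finger_force": force on a finger pad.
Only numpy, scipy, OpenCV 4.12 (cv2) and the standard library are available. Lean on these libraries where they do the work, as an engineer would, in place of code of your own. Each camera call takes 0.05 s, during which the arm holds its last target. There are 200 camera calls.

## Working session

There is one attempt and no reset: what is moved stays moved. The work goes in short steps, Python scripts to look and compute and a tool call to move; the robot and the scene stay as the last step left them, time stands still between calls to the robot, and variables do not carry over. Pictures are saved under pics/ and viewed, at most 10 in all, crops included, and the job is handed in when it is done.

Besides the shell and the picture viewer there is one more tool, called after "Call:" by a JSON object that holds its "fn" and its "kwargs". step_arm: Moves the arm, as the interface text tells. Its arguments: {"type":"object","properties":{"commands":{"type":"array","items":{"type":"array","items":{"type":"number","minimum":-1,"maximum":1}}},"grip_force":{"type":"number"}},"required":["commands"]}

```bash
ls; mkdir -p pics; python3 - <<'E'
from cell import monitor, vision
import cv2, numpy as np
o=monitor.get_obs(); print({k:np.round(v,3).tolist() for k,v in o.items()})
for c in ["top","side"]:
    im=vision.camera(c); cv2.imwrite(f"pics/{c}0.png",im)
    p=vision.camera_params(c); print(c,np.round(p["camera_matrix"],1).tolist(),np.round(p["camera_from_world"],3).tolist())
    for t in ["tree_foot","tab","tree","seat","peg_top","ring_holder","ring_mid"]:
        print(t,[(np.round(d["rect"],1).tolist(),round(d["conf"],2)) for d in vision.search_frame(c,t)])
print(vision.camera_params("wrist"))
E
```

```text
pics
{'clock': 0.0, 'joint_positions': [-1.152, 0.265, 1.605, -0.0, 1.274, -0.037], 'joint_vel': [-0.001, -0.002, -0.002, -0.0, 0.0, 0.0], 'effort': [-0.001, -51.511, -36.731, -0.0, 0.013, 0.0], 'tcp_pos': [0.297, -0.605, 0.23], 'tcp_rot': [0.974, 0.226, -0.0, -0.001], 'ft_force': [-0.575, 0.276, -0.358], 'ft_torque': [-0.005, 0.001, 0.011], 'finger_force': 0.0, 'gripper_width': 0.085}
top [[448.5, 0.0, 320.6], [0.0, 448.5, 241.7], [0.0, 0.0, 1.0]] [[-0.028, -0.999, -0.017, 0.012], [-0.982, 0.031, -0.186, 0.518], [0.186, 0.012, -0.982, 1.049], [0.0, 0.0, 0.0, 1.0]]
tree_foot [([286.8, 211.1, 113.0, 115.6], 0.86), ([160.2, 182.7, 34.6, 33.5], 0.33)]
tab [([286.2, 212.2, 113.7, 113.9], 0.89)]
tree [([289.3, 212.2, 112.0, 113.3], 0.64)]
seat [([285.9, 209.3, 110.1, 114.2], 0.83)]
peg_top [([288.5, 211.6, 109.7, 111.4], 0.89), ([421.4, 278.5, 34.2, 40.8], 0.7), ([286.5, 211.9, 116.2, 113.6], 0.26)]
ring_holder [([419.9, 282.4, 31.6, 38.2], 0.76), ([465.4, 302.0, 33.5, 32.0], 0.75), ([428.9, 351.8, 22.3, 41.5], 0.61)]
ring_mid [([419.7, 280.0, 33.0, 38.7], 0.87), ([466.3, 303.4, 36.2, 39.
[... 381 characters left out ...]
.3, 145.1, 80.8], 0.92)]
peg_top [([277.4, 229.6, 140.8, 81.5], 0.65)]
ring_holder [([407.5, 248.9, 19.3, 33.4], 0.83)]
ring_mid [([405.5, 247.5, 14.2, 33.6], 0.58)]
{'camera_matrix': array([[420.26704223,   0.        , 320.62445258],
       [  0.        , 420.26704223, 237.92221942],
       [  0.        ,   0.        ,   1.        ]]), 'tool_from_camera': array([[ 1.99904018e-04, -9.51171537e-01, -3.08662709e-01,
         8.14409276e-02],
       [ 9.99999027e-01, -2.36000875e-04,  1.37490252e-03,
        -3.01478901e-04],
       [-1.38061282e-03, -3.08662684e-01,  9.51170564e-01,
        -1.43352397e-01],
       [ 0.00000000e+00,  0.00000000e+00,  0.00000000e+00,
         1.00000000e+00]])}
```

View pics/top0.png

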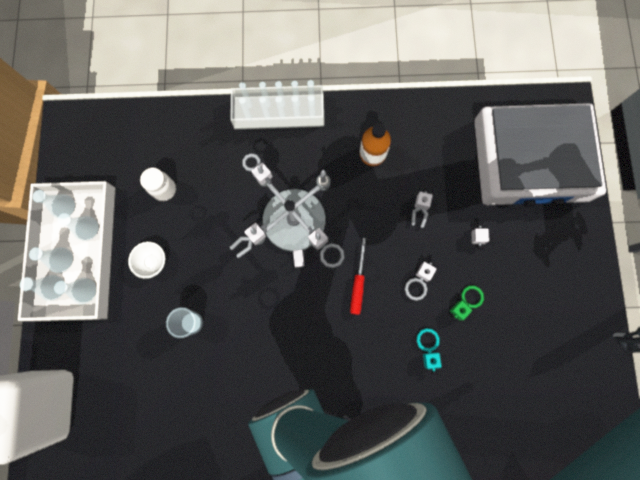

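View pics/side0.png

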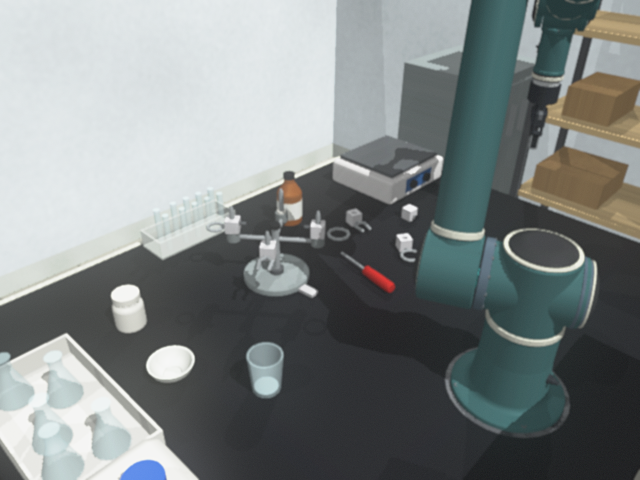

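Top view: tree mast is at (293,210), with the bare branch going up-right to the peg (323,180) and the tab at (298,260). The plain ring holder has its block at (428,270) and ring at (416,289); the green and turquoise ones are decoys. The side view agrees. Next I'll take rough positions.

```bash
cat > h.py <<'E'
from cell import monitor, vision
import cv2, numpy as np
from scipy.spatial.transform import Rotation as R
def cam(c,o=None):
    p=vision.camera_params(c); K=p["camera_matrix"]
    if c=="wrist":
        T=np.eye(4); T[:3,:3]=R.from_quat(o["tcp_rot"]).as_matrix(); T[:3,3]=o["tcp_pos"]
        return K,np.linalg.inv(T@p["tool_from_camera"])
    return K,p["camera_from_world"]
def topl(KT,uv,z):
    K,T=KT; d=T[:3,:3].T@np.linalg.solve(K,[*uv,1]); c=-T[:3,:3].T@T[:3,3]
    return c+d*(z-c[2])/d[2]
def proj(KT,P):
    K,T=KT; q=K@(T[:3,:3]@np.asarray(P,float)+T[:3,3]); return q[:2]/q[2]
def shot(name,c="wrist"):
    o=monitor.get_obs(); im=vision.camera(c); cv2.imwrite(f"pics/{name}.png",im); return o,im,cam(c,o)
E
python3 - <<'E'
from h import *
k=cam("top")
for n,uv,z in [("block",(428,270),.034),("ring",(416,289),.008),("tabend",(298,263),.008),("mastcap",(292,208),.152),("peg",(323,180),.17),("foot",(294,220),.016),("greenblk",(461,311),.034),("handle",(357,300),.015),("tip",(363,238),.01),("prong",(424,200),.034),("boss",(481,236),.034),("bottle",(376,135),.15)]:
    print(n,topl(k,uv,z).round(3))
E
```

```text
block [ 0.442 -0.264  0.034]
ring [ 0.399 -0.236  0.008]
tabend [0.473 0.055 0.008]
mastcap [0.577 0.057 0.152]
peg [ 0.635 -0.014  0.17 ]
foot [0.582 0.063 0.016]
greenblk [ 0.341 -0.335  0.034]
handle [ 0.376 -0.089  0.015]
tip [ 0.531 -0.111  0.01 ]
prong [ 0.619 -0.266  0.034]
boss [ 0.523 -0.4    0.034]
bottle [ 0.746 -0.14   0.15 ]
```

Call:
{"fn": "step_arm", "kwargs": {"commands": [[0, 0.4, 0.8, 0.5, 0, 0, 0.22], [0, 0.4, 0.8, 0.5, 0, 0, 0.22], [0, 0.4, 0.8, 0.5, 0, 0, 0.22], [0, 0.4, 0.8, 0.5, 0, 0, 0.22], [0, 0.4, 0.8, 0.5, 0, 0, 0.22]]}}

```text
clock: 1.3
tcp_pos: [0.3802, -0.4435, 0.3365]
tcp_rot: [0.838, 0.546, 0.001, 0.003]
ft_force: [0.5, -0.3, 0.0]
gripper_width: 0.0852
finger_force: 0.0
```

Call:
{"fn": "step_arm", "kwargs": {"commands": [[0, 0.4, 0.9, 0.35, 0, 0, 0.2], [0, 0.4, 0.9, 0.35, 0, 0, 0.2], [0, 0.4, 0.9, 0.35, 0, 0, 0.2], [0, 0.4, 0.9, 0.35, 0, 0, 0.2], [0, 0.4, 0.9, 0.35, 0, 0, 0.2]]}}

```text
clock: 1.8
tcp_pos: [0.4593, -0.2625, 0.4046]
tcp_rot: [0.628, 0.778, 0.001, 0.002]
ft_force: [0.0, -0.4, 1.0]
gripper_width: 0.0856
finger_force: 0.0
```

Call:
{"fn": "step_arm", "kwargs": {"commands": [[0, 0.4, 0.8, 0, 0, 0, 0.14], [0, 0.4, 0.8, 0, 0, 0, 0.14], [0, 0.4, 0.8, 0, 0, 0, 0.14], [0, 0.4, 0.8, 0, 0, 0, 0.14], [0, 0.4, 0.8, 0, 0, 0, 0.14]]}}

```text
clock: 2.3
tcp_pos: [0.5382, -0.1034, 0.4006]
tcp_rot: [0.445, 0.895, 0.0, -0.0]
ft_force: [-0.3, -0.4, -0.5]
gripper_width: 0.0855
finger_force: 0.0
```

Call:
{"fn": "step_arm", "kwargs": {"commands": [[0, 0.3, 0.6, 0, 0, 0, 0], [0, 0.3, 0.6, 0, 0, 0, 0], [0, 0.3, 0.6, 0, 0, 0, 0], [0, 0.3, 0.6, 0, 0, 0, 0], [0, 0.3, 0.6, 0, 0, 0, 0]]}}

```text
clock: 2.8
tcp_pos: [0.5971, 0.0131, 0.4006]
tcp_rot: [0.447, 0.895, -0.001, -0.0]
ft_force: [-0.5, -0.7, -0.4]
gripper_width: 0.0851
finger_force: 0.0
```

```bash
python3 - <<'E'
from h import *
o,im,k=shot("w1"); print(o["clock"],o["tcp_pos"].round(4) if hasattr(o["tcp_pos"],'round') else o["tcp_pos"],o["tcp_rot"],o["joint_positions"])
E
```

```text
2.8 [0.5971 0.0131 0.4006] [ 4.46871427e-01  8.94597736e-01 -8.43070195e-04 -3.27093266e-04] [-1.90644431e-02  6.08663750e-02  1.53311970e+00 -1.24167693e-03
  1.54892190e+00 -6.63302206e-01]
```

View pics/w1.png

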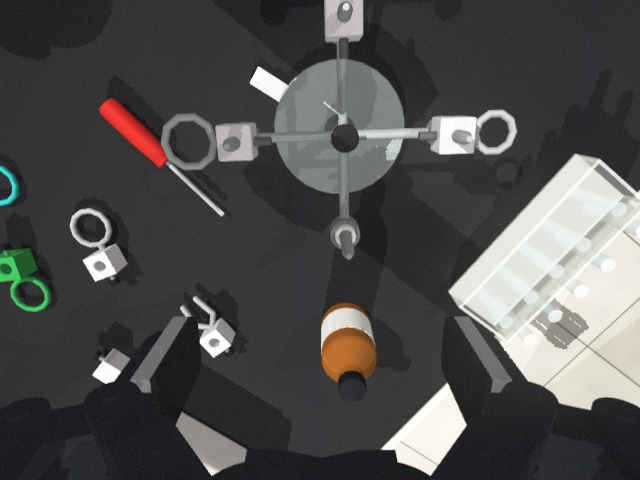

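Wrist picture: the mast cap is at (345,137), the foot disc centre near (339,126), the tab's outer end near (254,75), the bare peg top near (348,254) and the ring-holder block at (104,261) with its ring at (91,228). I'll refine these numerically.

```bash
python3 - <<'E'
from h import *
im=cv2.imread("pics/w1.png"); k=cam("wrist",monitor.get_obs())
g=cv2.cvtColor(im,cv2.COLOR_BGR2GRAY)
# tab
m=np.zeros_like(g); m[55:115,240:300]=(g[55:115,240:300]>185); c=max(cv2.findContours(m,0,2)[0],key=cv2.contourArea)
r=cv2.minAreaRect(c); b=cv2.boxPoints(r); W=np.array([topl(k,p,.008)[:2] for p in b]); print("tab",r,W.round(4).tolist())
# foot disc edge fit
q=cv2.inRange(g,90,160); 
for n,uv,z in [("foot",(339,126),.016),("cap",(345,137),.152),("peg",(348,254),.19),("cupc",(345,232),.15)]: print(n,topl(k,uv,z).round(4))
# ring holder block top / ring
for n,uv,z in [("blk",(100,264),.034),("ring",(91,228),.008)]: print(n,topl(k,uv,z).round(4))
crop=im[40:280,60:420]; cv2.imwrite("pics/w1c.png",cv2.resize(crop[:, :],None,fx=2.2,fy=2.2,interpolation=cv2.INTER_CUBIC))
E
```

```text
tab ((268.23822021484375, 83.69705200195312), (35.817264556884766, 19.174123764038086), 32.47119140625) [[0.4685, 0.0415], [0.4683, 0.0638], [0.5094, 0.0678], [0.5101, 0.0453]]
foot [0.5862 0.0668 0.016 ]
cap [0.5875 0.0651 0.152 ]
peg [ 0.6491 -0.013   0.19  ]
cupc [ 0.6436 -0.0068  0.15  ]
blk [ 0.442  -0.2579  0.034 ]
ring [ 0.4027 -0.2359  0.008 ]
```

View pics/w1c.png

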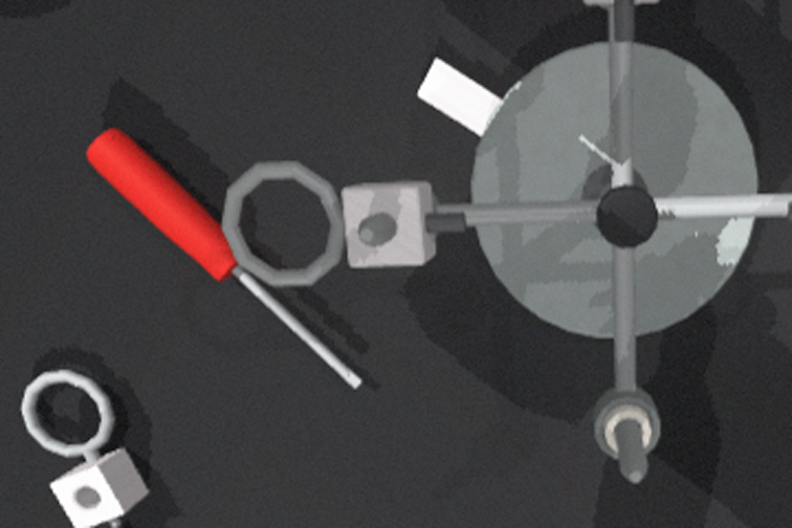

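Call:
{"fn": "step_arm", "kwargs": {"commands": [[0, 0.26, -0.133, -0.8, 0, 0, 0], [0, 0.26, -0.133, -0.8, 0, 0, 0], [0, 0.26, -0.133, -0.8, 0, 0, 0], [0, 0.26, -0.133, -0.8, 0, 0, 0], [0, 0.26, -0.133, -0.8, 0, 0, 0]]}}

```text
clock: 3.35
tcp_pos: [0.6463, -0.0153, 0.236]
tcp_rot: [0.448, 0.894, -0.002, -0.004]
ft_force: [-1.0, -0.8, 0.9]
gripper_width: 0.0853
finger_force: 0.0
```

Call:
{"fn": "step_arm", "kwargs": {"commands": [[0, 0, 0, -0.2, 0, 0, 0], [0, 0, 0, -0.41, 0, 0, 0], [0, 0, 0, -0.41, 0, 0, 0]]}}

```text
clock: 3.65
tcp_pos: [0.6449, -0.0137, 0.1549]
tcp_rot: [0.448, 0.894, -0.002, -0.004]
ft_force: [-1.2, 0.2, -0.3]
gripper_width: 0.0851
finger_force: 0.0
```

Call:
{"fn": "step_arm", "kwargs": {"commands": [[0.5, 0, 0, 0, 0, 0, 0], [0.7, 0, 0, 0, 0, 0, 0], [1, 0, 0, 0, 0, 0, 0], [1, 0, 0, 0, 0, 0, 0], [1, 0, 0, 0, 0, 0, 0]], "grip_force": 35}}

```text
clock: 4.15
tcp_pos: [0.6496, -0.0129, 0.1608]
tcp_rot: [0.447, 0.895, 0.0, 0.001]
ft_force: [-1.2, -1.7, 1.7]
gripper_width: 0.0121
finger_force: 0.2
```

Call:
{"fn": "step_arm", "kwargs": {"commands": [[1, 0, 0, 0, 0, 0, 0], [1, 0, 0, 0, 0, 0, 0], [1, 0, 0, 0, 0, 0, 0]]}}

```text
clock: 4.45
tcp_pos: [0.6498, -0.0128, 0.1609]
tcp_rot: [0.447, 0.895, 0.0, 0.001]
ft_force: [-0.6, 0.1, 6.9]
gripper_width: 0.0104
finger_force: 34.2
```

Call:
{"fn": "step_arm", "kwargs": {"commands": [[0.6, 0, 0, 0, 0, 0, 0], [0.6, 0, 0, 0, 0, 0, 0], [0.6, 0, 0, -0.035, 0, 0, 0], [0.6, 0, 0, -0.035, 0, 0, 0], [1, 0, 0, -0.035, 0, 0, 0]]}}

```text
clock: 4.95
tcp_pos: [0.6485, -0.0126, 0.1513]
tcp_rot: [0.447, 0.895, -0.0, -0.001]
ft_force: [-0.4, 0.1, -0.2]
gripper_width: 0.0207
finger_force: 0.0
```

Call:
{"fn": "step_arm", "kwargs": {"commands": [[1, 0, 0, 0, 0, 0, 0], [1, 0, 0, 0, 0, 0, 0], [1, 0, 0, 0, 0, 0, 0], [1, 0, 0, 0, 0, 0, 0]]}}

```text
clock: 5.35
tcp_pos: [0.6489, -0.0126, 0.1518]
tcp_rot: [0.447, 0.895, -0.0, -0.0]
ft_force: [1.4, 0.1, -3.2]
gripper_width: 0.0105
finger_force: 34.2
```

```bash
python3 - <<'E'
from h import *
o=monitor.get_obs(); p=o["tcp_pos"]; print(np.round(p,4),o["ft_force"],o["gripper_width"],R.from_quat(o["tcp_rot"]).as_matrix()[:2,0])
C=np.array([.587,.066]); v=np.array(p[:2])-C; print(np.hypot(*v),np.degrees(np.arctan2(v[1],v[0])))
# lead path, cumulative per call, from start angle to 186 deg
r=.1; a0=np.arctan2(v[1],v[0]); a1=np.radians(186.-360); N=20; a=np.linspace(a0,a1,N+1)
P=C+r*np.c_[np.cos(a),np.sin(a)]; P+=p[:2]-P[0]*1 if False else 0
s=list(range(0,N+1,5))
for i in s[:-1]:
    for j in range(1,6): print(((P[i+j]-(P[i] if i else p[:2]))/.2).round(3), round((a[i+j]-a[i])/np.pi,4))
    print()
E
```

```text
[ 0.6489 -0.0126  0.1518] [ 1.43373744  0.09061232 -3.20641966] 0.010483783049939185 [-0.60064405  0.79951645]
0.10005946413409056 -51.75054789184243
[-0.044 -0.03 ] -0.034
[-0.09  -0.056] -0.0679
[-0.139 -0.077] -0.1019
[-0.19  -0.093] -0.1358
[-0.243 -0.103] -0.1698

[-0.053 -0.004] -0.034
[-0.106 -0.003] -0.0679
[-0.159  0.004] -0.1019
[-0.211  0.017] -0.1358
[-0.261  0.035] -0.1698

[-0.048  0.023] -0.034
[-0.093  0.052] -0.0679
[-0.135  0.085] -0.1019
[-0.173  0.122] -0.1358
[-0.207  0.163] -0.1698

[-0.029  0.044] -0.034
[-0.054  0.092] -0.0679
[-0.073  0.141] -0.1019
[-0.087  0.193] -0.1358
[-0.096  0.246] -0.1698
```

Call:
{"fn": "step_arm", "kwargs": {"commands": [[1, -0.044, -0.03, 0, 0, 0, -0.034], [1, -0.09, -0.056, 0, 0, 0, -0.068], [1, -0.139, -0.077, 0, 0, 0, -0.102], [1, -0.19, -0.093, 0, 0, 0, -0.136], [1, -0.243, -0.103, 0, 0, 0, -0.17]]}}

```text
clock: 5.85
tcp_pos: [0.6006, -0.0341, 0.1518]
tcp_rot: [0.669, 0.743, -0.0, 0.001]
ft_force: [2.9, -0.4, -5.4]
gripper_width: 0.0109
finger_force: 35.0
```

Call:
{"fn": "step_arm", "kwargs": {"commands": [[1, -0.053, -0.004, 0, 0, 0, -0.034], [1, -0.106, -0.003, 0, 0, 0, -0.068], [1, -0.159, 0.004, 0, 0, 0, -0.102], [1, -0.211, 0.017, 0, 0, 0, -0.136], [1, -0.261, 0.035, 0, 0, 0, -0.17]]}}

```text
clock: 6.35
tcp_pos: [0.5479, -0.0275, 0.1518]
tcp_rot: [0.841, 0.541, -0.0, 0.001]
ft_force: [2.9, -2.6, -5.8]
gripper_width: 0.0108
finger_force: 34.9
```

Call:
{"fn": "step_arm", "kwargs": {"commands": [[1, -0.048, 0.023, 0, 0, 0, -0.034], [1, -0.093, 0.052, 0, 0, 0, -0.068], [1, -0.135, 0.085, 0, 0, 0, -0.102], [1, -0.173, 0.122, 0, 0, 0, -0.136], [1, -0.207, 0.163, 0, 0, 0, -0.17]]}}

```text
clock: 6.85
tcp_pos: [0.5063, 0.0053, 0.1518]
tcp_rot: [0.954, 0.299, -0.0, 0.001]
ft_force: [1.5, -3.1, -6.1]
gripper_width: 0.0101
finger_force: 34.8
```

Call:
{"fn": "step_arm", "kwargs": {"commands": [[1, -0.029, 0.044, 0, 0, 0, -0.034], [1, -0.054, 0.092, 0, 0, 0, -0.068], [1, -0.073, 0.141, 0, 0, 0, -0.102], [1, -0.087, 0.193, 0, 0, 0, -0.136], [1, -0.096, 0.246, 0, 0, 0, -0.17]]}}

```text
clock: 7.35
tcp_pos: [0.4876, 0.0547, 0.1518]
tcp_rot: [0.999, 0.037, 0.0, 0.001]
ft_force: [4.6, -4.0, -8.0]
gripper_width: 0.0105
finger_force: 34.5
```

Call:
{"fn": "step_arm", "kwargs": {"commands": [[1, 0, 0, 0, 0, 0, 0], [1, 0, 0, 0, 0, 0, 0], [1, 0, 0, 0, 0, 0, 0]]}}

```text
clock: 7.65
tcp_pos: [0.4875, 0.0552, 0.1518]
tcp_rot: [0.999, 0.04, -0.0, -0.0]
ft_force: [2.8, 0.2, -8.2]
gripper_width: 0.0102
finger_force: 34.4
```

Call:
{"fn": "step_arm", "kwargs": {"commands": [[0.5, 0, 0, 0, 0, 0, 0], [0, 0, 0, 0, 0, 0, 0], [0, 0, 0, 0, 0, 0, 0], [0, 0, 0, 0, 0, 0, 0]]}}

```text
clock: 8.05
tcp_pos: [0.4882, 0.0555, 0.153]
tcp_rot: [0.999, 0.039, 0.001, -0.0]
ft_force: [-0.2, -0.5, 1.3]
gripper_width: 0.0681
finger_force: 0.0
```

Call:
{"fn": "step_arm", "kwargs": {"commands": [[0, 0.2, 0, 1, 0, 0, 0], [0, 0.2, 0, 1, 0, 0, 0], [0, 0.2, 0, 1, 0, 0, 0], [0, 0.2, 0, 1, 0, 0, 0], [0, 0.2, 0, 1, 0, 0, 0]]}}

```text
clock: 8.55
tcp_pos: [0.532, 0.0557, 0.3614]
tcp_rot: [0.999, 0.039, 0.007, -0.0]
ft_force: [0.1, 0.2, 0.9]
gripper_width: 0.0855
finger_force: 0.0
```

Call:
{"fn": "step_arm", "kwargs": {"commands": [[0, 0, 0, 0.2, 0, 0, 0], [0, 0, 0, 0.2, 0, 0, 0], [0, 0, 0, 0.2, 0, 0, 0], [0, 0, 0, 0.2, 0, 0, 0]]}}

```text
clock: 8.95
tcp_pos: [0.5272, 0.0555, 0.3911]
tcp_rot: [0.999, 0.039, -0.001, 0.0]
ft_force: [-0.8, 0.4, -0.2]
gripper_width: 0.085
finger_force: 0.0
```

```bash
python3 - <<'E'
from h import *
o,im,k=shot("w2"); print(o["clock"],np.round(o["tcp_pos"],4),o["joint_positions"])
C=np.array([.587,.066])
for a in (186,):
  e=np.array([np.cos(np.radians(a)),np.sin(np.radians(a))]); 
  for r,z in [(.1,.19),(.12,.008),(0,.152)]:
    u=proj(k,[*(C+r*e),z]); print(r,z,u.round(1)); cv2.circle(im,tuple(int(x) for x in u.round()),2,(0,0,255),-1)
cv2.imwrite("pics/w2m.png",im)
E
```

```text
8.95 [0.5272 0.0555 0.3911] [ 5.78759285e-02 -6.95854567e-02  1.67993419e+00  2.92632015e-05
  1.53283654e+00  1.54978086e+00]
0.1 0.19 [317.8 247.6]
0.12 0.008 [318.9 215.5]
0 0.152 [314.8 126.1]
```

View pics/w2m.png

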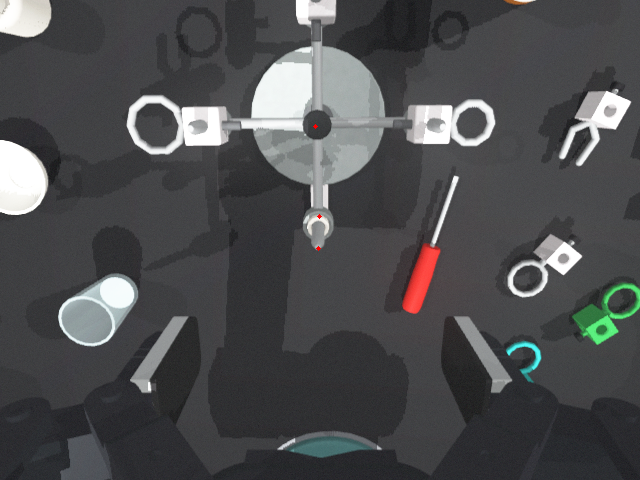

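The bare branch now lies over the tab: the tab shows at (319,195) under the branch, the cup is at (318,224) and the peg top at (318,247). The ring holder is untouched at (557,257). Next I'll measure the residual angle.

```bash
python3 - <<'E'
from h import *
im=cv2.imread("pics/w2.png"); k=cam("wrist",monitor.get_obs()); g=cv2.cvtColor(im,cv2.COLOR_BGR2GRAY)
for r in (189,193,197,201): print(r,g[r,303:336].tolist())
print("cap",topl(k,(317,124.5),.152).round(4),"foot",topl(k,(318.5,115),.016).round(4),"pegtop",topl(k,(318,246),.19).round(4))
cv2.imwrite("pics/w2c.png",np.hstack([cv2.resize(im[170:260,280:360],None,fx=5,fy=5,interpolation=2),cv2.resize(im[225:305,505:585],(400,450),interpolation=2)]))
E
```

```text
189 [47, 42, 47, 47, 46, 44, 48, 131, 224, 229, 161, 148, 156, 167, 173, 172, 171, 169, 164, 160, 224, 224, 227, 226, 227, 105, 56, 54, 54, 55, 60, 60, 61]
193 [49, 41, 44, 47, 48, 42, 48, 84, 223, 229, 170, 153, 156, 167, 172, 171, 169, 169, 164, 160, 224, 225, 225, 227, 225, 101, 54, 56, 57, 58, 59, 56, 54]
197 [46, 42, 41, 43, 45, 46, 44, 83, 223, 230, 173, 151, 159, 167, 170, 171, 168, 166, 162, 161, 224, 223, 223, 227, 226, 102, 59, 56, 57, 58, 56, 57, 59]
201 [54, 49, 46, 46, 45, 46, 43, 86, 223, 229, 173, 149, 154, 164, 173, 173, 170, 167, 164, 159, 223, 224, 226, 224, 226, 101, 54, 53, 58, 56, 54, 58, 59]
cap [0.5881 0.0642 0.152 ] foot [0.5919 0.0636 0.016 ] pegtop [0.4888 0.0554 0.19  ]
```

View pics/w2c.png

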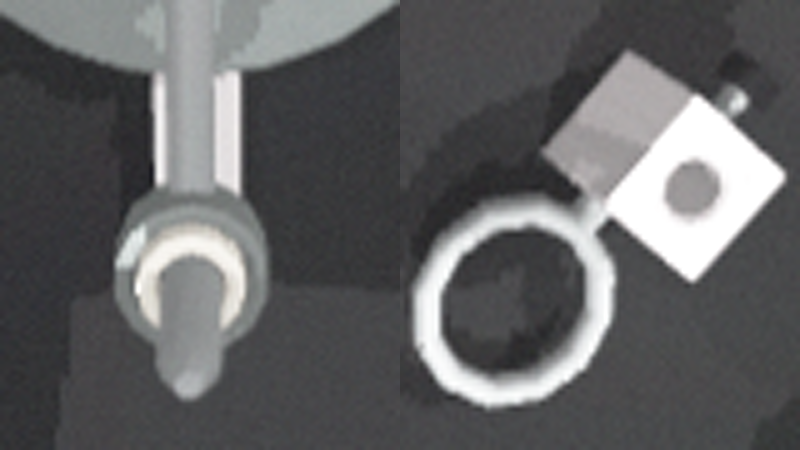

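Left crop: the branch sits over the middle of the tab to within about 1 mm. Right crop: bore at full-frame (563.4,258.4) and ring centre at (527.6,278.9).

```bash
python3 - <<'E'
from h import *
k=cam("wrist",monitor.get_obs())
f=lambda x,y:(505+(x-400)/5,225+y/5.625)
b=topl(k,f(692,188),.034); r=topl(k,f(513,303),.008); d=r-b
print(b.round(4),r.round(4),np.hypot(*d[:2]),np.degrees(np.arctan2(-d[1],-d[0])))
for c in [(697,95),(785,178),(692,283),(608,200)]: print(topl(k,f(*c),.034).round(4))
print(monitor.get_obs()["tcp_pos"],R.from_quat(monitor.get_obs()["tcp_rot"]).as_matrix()[:,0])
E
```

```text
[ 0.4424 -0.2605  0.034 ] [ 0.4008 -0.2365  0.008 ] 0.04812948229680742 -30.01839500285657
[ 0.4643 -0.2561  0.034 ]
[ 0.4467 -0.2835  0.034 ]
[ 0.4196 -0.2665  0.034 ]
[ 0.4379 -0.2399  0.034 ]
[0.52704198 0.05548054 0.3906388 ] [ 0.99688483  0.0788314  -0.00250028]
```

Call:
{"fn": "step_arm", "kwargs": {"commands": [[0, -0.2, -0.8, -0.3, 0, 0, -0.1], [0, -0.2, -0.8, -0.3, 0, 0, -0.1], [0, -0.2, -0.8, -0.3, 0, 0, -0.1], [0, -0.2, -0.8, -0.3, 0, 0, -0.1], [0, -0.2, -0.8, -0.3, 0, 0, -0.1]]}}

```text
clock: 9.5
tcp_pos: [0.4852, -0.1067, 0.3287]
tcp_rot: [0.993, -0.119, -0.003, 0.0]
ft_force: [-1.0, 0.7, -0.1]
gripper_width: 0.0853
finger_force: 0.0
```

Call:
{"fn": "step_arm", "kwargs": {"commands": [[0, -0.225, -0.78, -0.55, 0, 0, -0.094], [0, -0.225, -0.78, -0.55, 0, 0, -0.094], [0, -0.225, -0.78, -0.55, 0, 0, -0.094], [0, -0.225, -0.78, -0.55, 0, 0, -0.094], [0, -0.225, -0.78, -0.55, 0, 0, -0.094]]}}

```text
clock: 10.0
tcp_pos: [0.4394, -0.2614, 0.2173]
tcp_rot: [0.965, -0.264, -0.004, -0.001]
ft_force: [0.4, 1.1, -0.6]
gripper_width: 0.0849
finger_force: 0.0
```

Call:
{"fn": "step_arm", "kwargs": {"commands": [[0, 0, 0, 0, 0, 0, 0], [0, 0, 0, 0, 0, 0, 0]]}}

```text
clock: 10.2
tcp_pos: [0.4438, -0.2596, 0.2231]
tcp_rot: [0.965, -0.262, 0.001, -0.0]
ft_force: [-0.1, 0.6, 0.7]
gripper_width: 0.0856
finger_force: 0.0
```

```bash
python3 - <<'E'
from h import *
o,im,k=shot("w3"); print(o["clock"],np.round(o["tcp_pos"],4),o["joint_positions"][5]); x=R.from_quat(o["tcp_rot"]).as_matrix(); print(np.degrees(np.arctan2(x[1,0],x[0,0])))
for P in [(.4424,-.2605,.034),(.4008,-.2365,.008)]: 
  print(proj(k,P).round(1))
E
```

```text
10.2 [ 0.4438 -0.2596  0.2231] 1.5219797023773547
-30.352770906355754
[324.9 207. ]
[324.8 251.9]
```

View pics/w3.png

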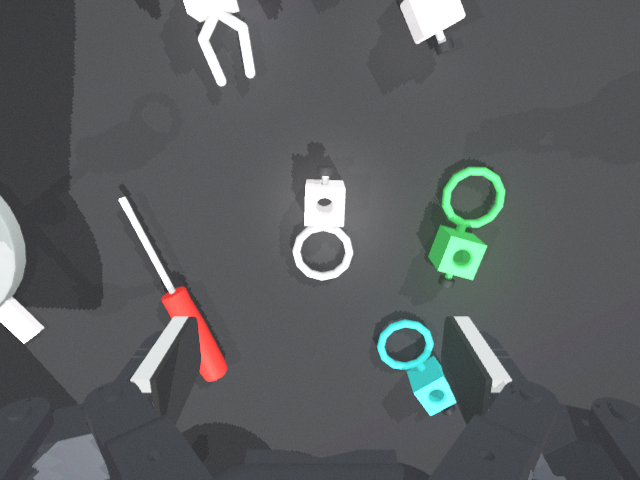

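Wrist view straight above: the target's bore is at (325,204.5), ring centre at (323,253), and nothing lies within the finger paths. Next is a fine fix.

```bash
python3 - <<'E'
from h import *
im=cv2.imread("pics/w3.png"); o=monitor.get_obs(); k=cam("wrist",o); g=cv2.cvtColor(im,cv2.COLOR_BGR2GRAY)
m=np.zeros_like(g); m[165:300,270:370]=255*(g[165:300,270:370]>130)
cs=[c for c in cv2.findContours(m,cv2.RETR_CCOMP,2)[0]]
for c in cs:
    A=cv2.contourArea(c)
    if A>60: print(A,cv2.minAreaRect(c), cv2.boundingRect(c))
b=topl(k,(325,204.5),.034); r=topl(k,(323,253),.008); d=r-b
print(b.round(4),r.round(4),np.hypot(*d[:2]),np.degrees(np.arctan2(-d[1],-d[0])))
for row in (188,200,212,220): print(row,g[row,298:352].tolist())
E
```

```text
4494.5 ((327.076904296875, 228.61538696289062), (60.79600143432617, 103.54932403564453), 11.309932708740234) (292, 175, 62, 106)
1424.5 ((322.5000305175781, 251.50003051757812), (42.42640686035156, 42.42640686035156), 45.0) (300, 231, 46, 42)
81.0 ((324.0, 202.0), (14.0, 8.0), 0.0) (317, 198, 15, 9)
[ 0.4444 -0.2617  0.034 ] [ 0.4009 -0.2347  0.008 ] 0.051233876059890424 -31.864101686814568
188 [89, 91, 88, 89, 91, 87, 87, 255, 255, 255, 255, 255, 255, 255, 255, 255, 255, 255, 255, 255, 255, 255, 255, 255, 255, 255, 255, 255, 255, 255, 255, 255, 255, 255, 255, 255, 255, 255, 255, 255, 255, 255, 255, 255, 255, 255, 255, 210, 109, 109, 108, 109, 111, 111]
200 [86, 87, 89, 92, 88, 90, 178, 255, 255, 255, 255, 255, 255, 255, 255, 255, 255, 255, 255, 255, 237, 115, 97, 97, 93, 97, 95, 98, 93, 96, 96, 94, 179, 254, 255, 255, 255, 255, 255, 255, 255, 255, 255, 255, 255, 255, 255, 161, 112, 113, 114, 114, 111, 110]
212 [104, 106, 103, 107, 104, 101, 236, 255, 255, 255, 255, 255, 255, 255, 255, 255, 255, 255, 255, 255, 252, 250, 250, 251, 245, 244, 243, 242, 240, 239, 239, 232, 244, 254, 255, 255, 255, 255, 255, 255, 255, 255, 255, 255, 255, 255, 231, 114, 114, 114, 114, 113, 112, 115]
220 [103, 103, 105, 102, 105, 93, 251, 255, 255, 255, 255, 255, 255, 255, 255, 255, 255, 255, 255, 255, 255, 255, 255, 255, 255, 255, 255, 255, 255, 255, 255, 255, 255, 255, 255, 255, 255, 255, 255, 255, 255, 255, 255, 255, 255, 255, 185, 119, 116, 118, 117, 117, 117, 116]
```

Call:
{"fn": "step_arm", "kwargs": {"commands": [[0, 0, -0.007, -0.8, 0, 0, -0.007], [0, 0, -0.007, -0.8, 0, 0, -0.007], [0, 0, -0.007, -0.8, 0, 0, -0.007], [0, 0, -0.007, -0.8, 0, 0, -0.007], [0, 0, -0.007, -0.8, 0, 0, -0.007]]}}

```text
clock: 10.75
tcp_pos: [0.4422, -0.2603, 0.0614]
tcp_rot: [0.962, -0.272, -0.002, -0.001]
ft_force: [-0.6, 0.0, 0.4]
gripper_width: 0.0854
finger_force: 0.0
```

Call:
{"fn": "step_arm", "kwargs": {"commands": [[0, 0, 0, -0.15, 0, 0, 0], [0, 0, 0, -0.25, 0, 0, 0], [0, 0, 0, -0.295, 0, 0, 0], [0, 0, 0, -0.295, 0, 0, 0], [0, 0, 0, -0.295, 0, 0, 0]]}}

```text
clock: 11.25
tcp_pos: [0.4446, -0.2629, 0.0055]
tcp_rot: [0.962, -0.273, 0.002, 0.001]
ft_force: [0.1, -0.6, 0.4]
gripper_width: 0.0854
finger_force: 0.0
```

Call:
{"fn": "step_arm", "kwargs": {"commands": [[0.4, 0, 0, 0, 0, 0, 0], [0.6, 0, 0, 0, 0, 0, 0], [1, 0, 0, 0, 0, 0, 0], [1, 0, 0, 0, 0, 0, 0], [1, 0, 0, 0, 0, 0, 0]], "grip_force": 60}}

```text
clock: 11.75
tcp_pos: [0.4432, -0.2623, 0.0039]
tcp_rot: [0.962, -0.273, 0.001, 0.0]
ft_force: [0.1, -0.4, 4.2]
gripper_width: 0.0313
finger_force: 60.4
```

Call:
{"fn": "step_arm", "kwargs": {"commands": [[1, 0, 0, 0, 0, 0, 0], [1, 0, 0, 0, 0, 0, 0]]}}

```text
clock: 11.95
tcp_pos: [0.4432, -0.2623, 0.0039]
tcp_rot: [0.962, -0.273, 0.001, 0.0]
ft_force: [-0.8, 0.9, 4.8]
gripper_width: 0.0308
finger_force: 60.4
```

Call:
{"fn": "step_arm", "kwargs": {"commands": [[1, 0, 0, 0.1, 0, 0, 0], [1, 0, 0, 0.35, 0, 0, 0], [1, 0, 0, 0.6, 0, 0, 0], [1, 0, 0, 0.85, 0, 0, 0], [1, 0, 0, 1.0, 0, 0, 0]]}}

```text
clock: 12.45
tcp_pos: [0.4437, -0.2625, 0.207]
tcp_rot: [0.962, -0.273, 0.002, 0.001]
ft_force: [0.3, 0.0, -1.9]
gripper_width: 0.031
finger_force: 59.9
```

Call:
{"fn": "step_arm", "kwargs": {"commands": [[1, 0.02, 0.15, 0.15, 0, 0, 0.024], [1, 0.04, 0.31, 0.15, 0, 0, 0.048], [1, 0.06, 0.47, 0.15, 0, 0, 0.072], [1, 0.08, 0.63, 0.15, 0, 0, 0.096], [1, 0.1, 0.8, 0.15, 0, 0, 0.12]]}}

```text
clock: 12.95
tcp_pos: [0.4619, -0.1006, 0.2323]
tcp_rot: [0.996, -0.086, -0.001, -0.0]
ft_force: [0.9, 0.8, -1.6]
gripper_width: 0.0313
finger_force: 60.1
```

Call:
{"fn": "step_arm", "kwargs": {"commands": [[1, 0.03, 0.2, 0, 0, 0, 0.024], [1, 0.06, 0.4, 0, 0, 0, 0.048], [1, 0.09, 0.6, 0, 0, 0, 0.07], [1, 0.11, 0.74, 0, 0, 0, 0.082], [1, 0.125, 0.787, 0, 0, 0, 0.087]]}}

```text
clock: 13.45
tcp_pos: [0.4869, 0.058, 0.2321]
tcp_rot: [0.999, 0.051, -0.001, -0.0]
ft_force: [-0.6, -1.5, -0.6]
gripper_width: 0.0314
finger_force: 60.2
```

Call:
{"fn": "step_arm", "kwargs": {"commands": [[1, 0, 0, 0, 0, 0, 0], [1, 0, 0, 0, 0, 0, 0], [1, 0, 0, 0, 0, 0, 0]]}}

```text
clock: 13.75
tcp_pos: [0.4874, 0.0543, 0.2329]
tcp_rot: [0.999, 0.048, -0.0, 0.0]
ft_force: [0.3, -0.3, -2.2]
gripper_width: 0.0311
finger_force: 60.2
```

```bash
python3 - <<'E'
from h import *
o,im,k=shot("w4"); print(o["clock"],np.round(o["tcp_pos"],4),o["joint_positions"],o["ft_force"]); x=R.from_quat(o["tcp_rot"]).as_matrix(); print(np.degrees(np.arctan2(x[1,0],x[0,0])))
p=np.array(o["tcp_pos"]); X=x[:,0]
z=p[2]-.0039+.034
for s in (-.02,-.016,0,.016): 
    u=proj(k,[*(p+s*X)[:2],z]); print(s,u.round(1))
u=proj(k,[*(p-.048*X)[:2],p[2]-.0039+.008]); print(u.round(1))
cv2.imwrite("pics/w4c.png",cv2.resize(im[150:480,180:460],None,fx=1.8,fy=1.8,interpolation=2))
o2,im2,k2=shot("s4","side"); cv2.imwrite("pics/s4c.png",cv2.resize(im2[130:330,160:440],None,fx=2.8,fy=2.8,interpolation=2))
E
```

```text
13.75 [0.4874 0.0543 0.2329] [ 6.06283272e-02 -9.07072560e-02  1.98456088e+00 -5.74635056e-04
  1.24850746e+00  1.53560530e+00] [ 0.32623913 -0.31567854 -2.16822456]
5.500472986766734
-0.02 [323.4 423.6]
-0.016 [323.4 413.6]
0 [323.6 372. ]
0.016 [323.7 327.1]
[322.7 433. ]
```

View pics/w4c.png

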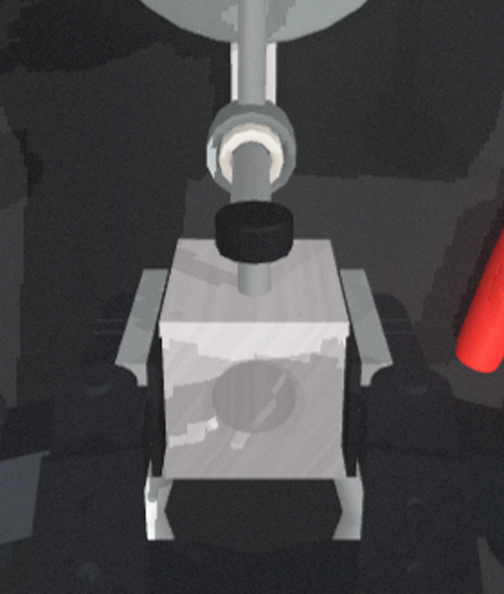

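Block held square, bore at (321,370), within 1 mm of the grasp centre. The thumbscrew points to the mast and the ring points outward. I start down over the peg.

Call:
{"fn": "step_arm", "kwargs": {"commands": [[1, 0.004, 0.003, -0.08, 0, 0, 0], [1, 0.004, 0.003, -0.14, 0, 0, 0], [1, 0.004, 0.003, -0.18, 0, 0, 0], [1, 0.004, 0.003, -0.22, 0, 0, 0], [1, 0.004, 0.003, -0.25, 0, 0, 0]], "grip_force": 80}}

```text
clock: 14.35
tcp_pos: [0.4882, 0.0559, 0.1824]
tcp_rot: [0.999, 0.049, -0.0, 0.0]
ft_force: [0.3, 0.5, -1.8]
gripper_width: 0.0306
finger_force: 83.5
```

Call:
{"fn": "step_arm", "kwargs": {"commands": [[1, 0, 0, 0, 0, 0, 0], [1, 0, 0, 0, 0, 0, 0]]}}

```text
clock: 14.55
tcp_pos: [0.4886, 0.0561, 0.1834]
tcp_rot: [0.999, 0.049, 0.0, 0.0]
ft_force: [-0.1, 0.3, -1.1]
gripper_width: 0.0307
finger_force: 83.5
```

Call:
{"fn": "step_arm", "kwargs": {"commands": [[1, 0, -0.004, -0.025, 0, 0, 0], [1, 0, -0.004, -0.05, 0, 0, 0], [1, 0, -0.004, -0.075, 0, 0, 0], [1, 0, -0.004, -0.1, 0, 0, 0], [1, 0, -0.004, -0.12, 0, 0, 0]]}}

```text
clock: 15.05
tcp_pos: [0.4882, 0.0553, 0.1586]
tcp_rot: [0.999, 0.049, -0.0, 0.0]
ft_force: [-0.0, 0.2, -2.6]
gripper_width: 0.0307
finger_force: 83.5
```

Call:
{"fn": "step_arm", "kwargs": {"commands": [[1, 0, 0, -0.01, 0, 0, 0], [1, 0, 0, -0.02, 0, 0, 0], [1, 0, 0, -0.03, 0, 0, 0]]}}

```text
clock: 15.35
tcp_pos: [0.4887, 0.0553, 0.1533]
tcp_rot: [0.999, 0.049, 0.0, -0.0]
ft_force: [-0.1, 0.2, -1.6]
gripper_width: 0.0308
finger_force: 83.5
```

Call:
{"fn": "step_arm", "kwargs": {"commands": [[1, 0, 0, -0.01, 0, 0, 0], [1, 0, 0, -0.015, 0, 0, 0], [1, 0, 0, -0.015, 0, 0, 0]]}}

```text
clock: 15.65
tcp_pos: [0.4885, 0.0553, 0.1502]
tcp_rot: [0.999, 0.049, -0.0, -0.0]
ft_force: [0.6, -0.4, -2.6]
gripper_width: 0.031
finger_force: 83.5
```

Call:
{"fn": "step_arm", "kwargs": {"commands": [[1, 0, 0, -0.007, 0, 0, 0], [1, 0, 0, -0.014, 0, 0, 0], [1, 0, 0, -0.02, 0, 0, 0], [1, 0, 0, -0.02, 0, 0, 0]]}}

```text
clock: 16.05
tcp_pos: [0.4883, 0.0553, 0.146]
tcp_rot: [0.999, 0.049, -0.0, -0.0]
ft_force: [-0.3, -0.7, -2.2]
gripper_width: 0.0307
finger_force: 83.5
```

Call:
{"fn": "step_arm", "kwargs": {"commands": [[1, 0, 0, -0.005, 0, 0, 0], [1, 0, 0, -0.008, 0, 0, 0], [1, 0, 0, -0.008, 0, 0, 0]]}}

```text
clock: 16.35
tcp_pos: [0.4884, 0.0553, 0.1446]
tcp_rot: [0.999, 0.049, -0.0, 0.0]
ft_force: [-0.3, -0.3, -1.0]
gripper_width: 0.031
finger_force: 83.5
```

Call:
{"fn": "step_arm", "kwargs": {"commands": [[1, 0, 0, -0.005, 0, 0, 0], [1, 0, 0, -0.01, 0, 0, 0], [1, 0, 0, -0.015, 0, 0, 0], [1, 0, 0, -0.015, 0, 0, 0]]}}

```text
clock: 16.75
tcp_pos: [0.4883, 0.0553, 0.1414]
tcp_rot: [0.999, 0.049, -0.0, -0.0]
ft_force: [-0.0, 0.3, -1.3]
gripper_width: 0.0307
finger_force: 83.5
```

Call:
{"fn": "step_arm", "kwargs": {"commands": [[1, 0, 0, -0.005, 0, 0, 0], [1, 0, 0, -0.01, 0, 0, 0], [1, 0, 0, -0.01, 0, 0, 0]]}}

```text
clock: 17.05
tcp_pos: [0.4884, 0.0553, 0.1395]
tcp_rot: [0.999, 0.049, -0.0, 0.0]
ft_force: [-0.0, -0.1, -1.3]
gripper_width: 0.0309
finger_force: 83.5
```

Call:
{"fn": "step_arm", "kwargs": {"commands": [[1, 0, 0, -0.005, 0, 0, 0], [1, 0, 0, -0.01, 0, 0, 0], [1, 0, 0, -0.015, 0, 0, 0], [1, 0, 0, -0.015, 0, 0, 0]]}}

```text
clock: 17.45
tcp_pos: [0.4884, 0.0553, 0.1364]
tcp_rot: [0.999, 0.049, -0.0, -0.0]
ft_force: [0.4, 0.7, -1.0]
gripper_width: 0.0309
finger_force: 83.5
```

Call:
{"fn": "step_arm", "kwargs": {"commands": [[1, 0, 0, -0.005, 0, 0, 0], [1, 0, 0, -0.01, 0, 0, 0], [1, 0, 0, -0.01, 0, 0, 0]]}}

```text
clock: 17.75
tcp_pos: [0.4887, 0.0553, 0.1352]
tcp_rot: [0.999, 0.049, 0.0, -0.0]
ft_force: [-2.2, 0.3, 2.2]
gripper_width: 0.0307
finger_force: 84.1
```

Call:
{"fn": "step_arm", "kwargs": {"commands": [[1, 0, 0, -0.005, 0, 0, 0], [1, 0, 0, -0.01, 0, 0, 0], [1, 0, 0, -0.01, 0, 0, 0]]}}

```text
clock: 18.05
tcp_pos: [0.4887, 0.0553, 0.1329]
tcp_rot: [0.999, 0.049, 0.0, -0.0]
ft_force: [-2.3, 0.1, 4.2]
gripper_width: 0.0307
finger_force: 84.1
```

Call:
{"fn": "step_arm", "kwargs": {"commands": [[1, 0, 0, -0.005, 0, 0, 0], [1, 0, 0, -0.005, 0, 0, 0], [1, 0, 0, -0.005, 0, 0, 0]]}}

```text
clock: 18.35
tcp_pos: [0.4887, 0.0553, 0.1317]
tcp_rot: [0.999, 0.049, 0.0, -0.0]
ft_force: [-0.6, -0.2, 4.0]
gripper_width: 0.0314
finger_force: 84.1
```

Call:
{"fn": "step_arm", "kwargs": {"commands": [[1, 0, 0, -0.005, 0, 0, 0], [1, 0, 0, -0.005, 0, 0, 0], [1, 0, 0, -0.005, 0, 0, 0]]}}

```text
clock: 18.65
tcp_pos: [0.4887, 0.0554, 0.1307]
tcp_rot: [0.999, 0.049, 0.0, -0.0]
ft_force: [-0.3, -0.2, 3.8]
gripper_width: 0.0304
finger_force: 84.1
```

Call:
{"fn": "step_arm", "kwargs": {"commands": [[1, 0, 0, -0.005, 0, 0, 0], [1, 0, 0, -0.005, 0, 0, 0], [1, 0, 0, -0.005, 0, 0, 0]]}}

```text
clock: 18.95
tcp_pos: [0.4886, 0.0553, 0.1296]
tcp_rot: [0.999, 0.049, 0.0, -0.0]
ft_force: [-0.8, 1.8, 3.2]
gripper_width: 0.0309
finger_force: 84.1
```

Call:
{"fn": "step_arm", "kwargs": {"commands": [[1, 0, 0, -0.003, 0, 0, 0], [1, 0, 0, -0.003, 0, 0, 0], [1, 0, 0, -0.003, 0, 0, 0]]}}

```text
clock: 19.25
tcp_pos: [0.4887, 0.0553, 0.1294]
tcp_rot: [0.999, 0.049, 0.0, 0.0]
ft_force: [-1.2, -0.2, 6.2]
gripper_width: 0.0311
finger_force: 84.4
```

Call:
{"fn": "step_arm", "kwargs": {"commands": [[1, 0, 0, -0.003, 0, 0, 0], [1, 0, 0, -0.003, 0, 0, 0], [1, 0, 0, -0.003, 0, 0, 0]]}}

```text
clock: 19.55
tcp_pos: [0.4887, 0.0553, 0.1291]
tcp_rot: [0.999, 0.049, 0.0, 0.0]
ft_force: [-2.7, 0.2, 7.4]
gripper_width: 0.0307
finger_force: 84.7
```

Call:
{"fn": "step_arm", "kwargs": {"commands": [[1, 0, 0, -0.004, 0, 0, 0], [1, 0, 0, -0.004, 0, 0, 0], [1, 0, 0, -0.004, 0, 0, 0]]}}

```text
clock: 19.85
tcp_pos: [0.4887, 0.0553, 0.1287]
tcp_rot: [0.999, 0.049, 0.0, 0.0]
ft_force: [-3.1, -0.7, 9.7]
gripper_width: 0.0306
finger_force: 85.1
```

Call:
{"fn": "step_arm", "kwargs": {"commands": [[1, 0, 0, -0.003, 0, 0, 0], [1, 0, 0, -0.006, 0, 0, 0], [1, 0, 0, -0.006, 0, 0, 0], [1, 0, 0, -0.006, 0, 0, 0]]}}

```text
clock: 20.25
tcp_pos: [0.4887, 0.0553, 0.1282]
tcp_rot: [0.999, 0.049, 0.0, -0.0]
ft_force: [-5.3, 0.0, 14.0]
gripper_width: 0.0309
finger_force: 85.6
```

Call:
{"fn": "step_arm", "kwargs": {"commands": [[1, 0, 0, 0, 0, 0, 0], [1, 0, 0, 0, 0, 0, 0], [1, 0, 0, 0, 0, 0, 0], [1, 0, 0, 0, 0, 0, 0], [1, 0, 0, 0, 0, 0, 0]]}}

```text
clock: 20.75
tcp_pos: [0.4887, 0.0553, 0.1282]
tcp_rot: [0.999, 0.049, 0.0, 0.0]
ft_force: [-4.8, -0.3, 13.5]
gripper_width: 0.0303
finger_force: 85.6
```

Call:
{"fn": "step_arm", "kwargs": {"commands": [[1, 0, 0, 0, 0, 0, 0], [1, 0, 0, 0, 0, 0, 0], [1, 0, 0, 0, 0, 0, 0]]}}

```text
clock: 21.05
tcp_pos: [0.4887, 0.0553, 0.1282]
tcp_rot: [0.999, 0.049, 0.0, 0.0]
ft_force: [-5.7, -0.5, 14.2]
gripper_width: 0.0309
finger_force: 85.6
```

```bash
python3 - <<'E'
from h import *
o,im,k=shot("s5","side"); print(o["ft_force"])
cv2.imwrite("pics/s5c.png",cv2.resize(im[180:320,200:360],None,fx=4,fy=4,interpolation=2))
E
```

```text
[-5.74874592 -0.51880091 14.17605098]
```

View pics/s5c.png

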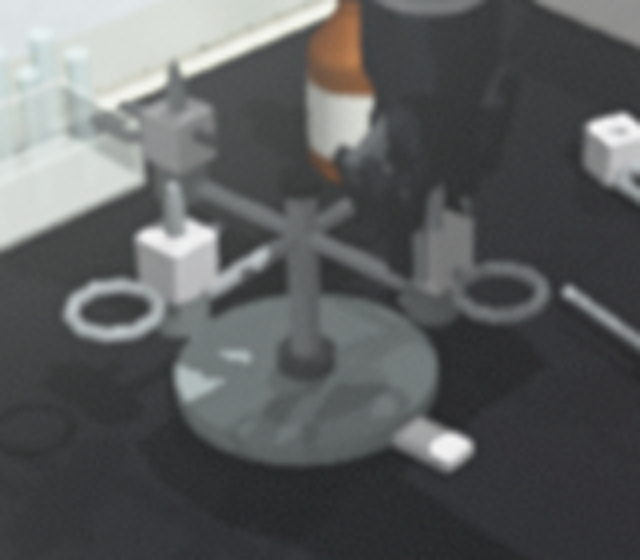

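Side crop: our block sits on the cup at (448,260) with its ring pointing outward at (500,290), over the tab at (435,445). The force was held at about 14 N for 0.8 s with a slope near 8 N/mm, so it bears on the rim. I'll ease off, open and retreat.

Call:
{"fn": "step_arm", "kwargs": {"commands": [[1, 0, 0, 0.004, 0, 0, 0], [1, 0, 0, 0.008, 0, 0, 0], [1, 0, 0, 0.012, 0, 0, 0], [1, 0, 0, 0.012, 0, 0, 0]], "grip_force": 40}}

```text
clock: 21.5
tcp_pos: [0.4887, 0.0553, 0.1293]
tcp_rot: [0.999, 0.049, 0.0, -0.0]
ft_force: [-1.9, -0.4, 5.1]
gripper_width: 0.0307
finger_force: 84.8
```

Call:
{"fn": "step_arm", "kwargs": {"commands": [[0.5, 0, 0, 0, 0, 0, 0], [0.3, 0, 0, 0, 0, 0, 0], [0, 0, 0, 0, 0, 0, 0], [0, 0, 0, 0, 0, 0, 0], [0, 0, 0, 0, 0, 0, 0]]}}

```text
clock: 22.0
tcp_pos: [0.4884, 0.0553, 0.1286]
tcp_rot: [0.999, 0.049, -0.0, -0.0]
ft_force: [-0.4, 0.6, -1.2]
gripper_width: 0.0854
finger_force: 0.0
```

Call:
{"fn": "step_arm", "kwargs": {"commands": [[0, 0, 0, 0.1, 0, 0, 0], [0, 0, 0, 0.3, 0, 0, 0], [0, 0, 0, 0.55, 0, 0, 0], [0, 0, 0, 0.8, 0, 0, 0], [0, 0, 0, 1, 0, 0, 0]]}}

```text
clock: 22.5
tcp_pos: [0.489, 0.0553, 0.3322]
tcp_rot: [0.999, 0.049, 0.001, -0.0]
ft_force: [1.1, 0.8, -0.0]
gripper_width: 0.0856
finger_force: 0.0
```

Call:
{"fn": "step_arm", "kwargs": {"commands": [[0, 0.1, 0, 0.3, 0, 0, 0], [0, 0.1, 0, 0.3, 0, 0, 0], [0, 0.1, 0, 0.3, 0, 0, 0], [0, 0.1, 0, 0.3, 0, 0, 0]]}}

```text
clock: 22.9
tcp_pos: [0.5079, 0.0553, 0.3873]
tcp_rot: [0.999, 0.049, -0.001, 0.0]
ft_force: [-0.5, 0.7, 0.4]
gripper_width: 0.0857
finger_force: 0.0
```

```bash
python3 - <<'E'
from h import *
o,im,k=shot("w6"); print(o["clock"],np.round(o["tcp_pos"],4),o["ft_force"])
for n,P in [("boreTop@rim125",(.4884,.0552,.159)),("pegtop",(.4884,.0552,.19)),("tabend",(.4684,.0527,.008)),("cap",(.588,.0645,.152))]: print(n,proj(k,P).round(1))
cv2.imwrite("pics/w6c.png",cv2.resize(im[60:330,200:460],None,fx=2.2,fy=2.2,interpolation=2))
E
```

```text
22.9 [0.5079 0.0553 0.3873] [-0.49403438  0.67042763  0.37816273]
boreTop@rim125 [319.3 216.8]
pegtop [319.2 226.4]
tabend [320.  200.9]
cap [319.8 101.8]
```

View pics/w6c.png

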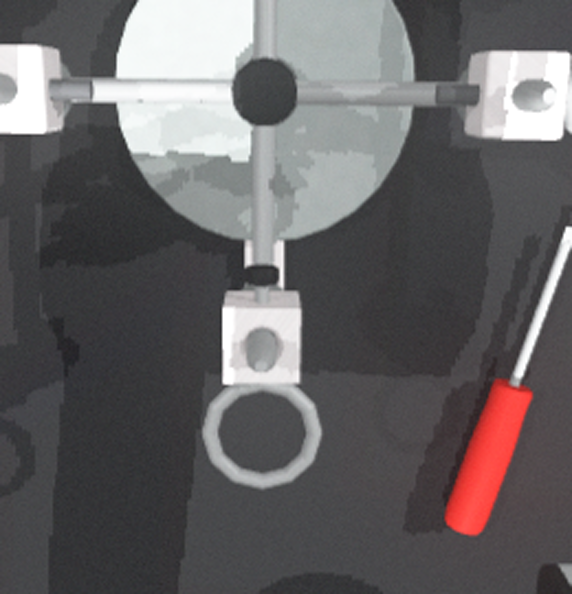

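Final wrist view: the block is on the peg at crop (262,340) with the ring straight outward at (262,437). The branch is over the tab at (265,260) to within about 1 mm, and the neighbouring things are undisturbed.

```bash
python3 -c "
from cell import job_done; print(job_done())"
```

```text
the job is handed in; nothing more can be done
None
```

I handed the job in at about 23 s: the bare branch stands over the tab to within about 1 mm, and the ring holder is home on the cup's rim with its ring outward. I pressed it at about 14 N at the wrist for 0.8 s and then released it. No other object was touched.

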